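Scoop the lever knobs out of the mixed tray

ROBOT

A 6-joint arm with a two-finger parallel gripper is mounted at the origin on the work surface. World frame = base frame: x ahead of the robot, y to its left, z up, the work surface at z = 0. Lengths are in m, angles in rad, forces in N, time in s.
With the tool pointing down it reaches from about 0.225 to 0.875 m from the base axis. Payload 3.4 kg.
Tool frame: the origin (TCP) lies at the very end of the fingers, on their centre line; the grasp point (between the pads) lies 19 mm behind it; z points along the fingers, y is the direction in which the jaws open and shut (so a half turn about z gives the same grasp; the last joint's range is limited). The gripper opens to 85 mm and grips with 20 to 120 N. Pads are 22 mm wide; open, the fingers measure 114 mm over their backs; the gripper's body (76 mm by 85 mm) begins 54 mm behind the grasp point. The pads swing forward as they close: fully open they stand 13 mm farther back than shut.
Start: joints at [1.014, 0.276, 1.505, -0, 1.361, -0.121], TCP at [0.243, 0.521, 0.231] pointing down, gripper open.
Joint ranges: [-2.89, 2.89], [-0.75, 2.08], [0.22, 2.7], [-1.18, 4.32], [0.11, 2.71], [-2.7, 2.7]. Speed limits (rad/s): [2.57, 2.57, 3.14, 3.14, 3.14, 3.14].

INTERFACE

Orientations are given as a unit quaternion [w, x, y, z].
In Python, from rig import get_state, get_image, calibration, sign_off gives the robot as it stands. The module is installed in compiled form; this text tells all that it offers.
- The arm moves only by the tool drive_tool, never from a script. Its argument "targets" is one flat list of numbers, 7 for each row, row after row: the turn, a rotation vector about the tool's x, y, z in degrees, then the shift along the tool's x, y, z in mm, then the opening, from 0 (shut) to 1 (fully open). In form: [wx, wy, wz, tx, ty, tz, fingers, wx, wy, wz, tx, ty, tz, fingers, ...]. A call has 1 to 12 rows; each row shifts and turns the commanded pose from where the row before left it, along the tool's axes as they then stand; what a row does not reach is not made up. A row lasts 1/8 s, in which the tool goes at most 62.5 mm and 10.7 degrees, less where a joint would pass 70% of its speed; a pose out of reach is approached as far as the arm can. A call is refused whole if a number of a shift passes 62.5 or a number of a turn 10.7, either way. A call with a gripper value outside its range is refused whole. The fingers move at their own pace and stop on an object; "grip_force" is the grip in N (left out, the last holds). Time passes only in rows, so rows that do not move let the fingers close. It gives the time, the measured TCP pose, the force and the opening at its end, in the units of the state.
- get_state(): the state, without advancing time (a new reading comes with each control period).
- get_image(name): name is "side" or "top" or "wrist"; returns the picture (480x640x3 uint8, red, green, blue); there is no depth.
- calibration(name): a dict with "mtx" (3x3 intrinsics, pixels), "world_to_cam" (4x4, takes a point from world to camera coordinates); the wrist camera has in their place "hand_eye" (4x4, takes a point from camera to tool coordinates, whose origin is the TCP and whose axes are the flange's). Camera axes: x right, y down, z forward; pixel columns grow to the right and rows downward; lengths in m; the calibration is good to about 2 mm. A picture is of the moment at which its call begins: read the wrist's pose just before it. calibration takes no time and is no camera call.
- sign_off(): hands the job in, once; it reports no verdict.
The state is a dict: "clock": time; "qpos": joint angles; "qd": joint speeds; "effort": joint torques, N m; "position": TCP position; "ee_rot": TCP orientation; "contact_force": force on the tool from outside, world axes, zero at the start; "moment": the same for the moment, N m; "width": finger opening in m.
Only numpy, scipy, OpenCV 4.12 (cv2) and the standard library are available. Lean on these libraries where they do the work, as an engineer would, in place of code of your own. Each camera call takes 0.05 s, during which the arm holds its last target.

TASK

Pull the slotted scoop out of its bay by its black tail, stand it on the bench clear of the bay and let go, then take it again by the red top grip. Scoop all three orange knobs out of the blue tray in one load so that the small steel balls fall through and stay in the tray, and tip the knobs into the white dish without touching knobs or balls with the fingers. Finally stand the scoop flat on the bench and let go; do not push the dish or the other things on the bench about.

Things in the scene. Friction and masses are not known exactly. Their poses are not given: they have to be found in the camera images.
- scoop: Slotted steel-wire hand scoop, about 0.2 kg, loose, 110 mm wide (y): a comb of tines up to 9 mm high with 3 slots 22 mm wide, 35 mm apart (the middle one at y 0), open in front, side rails 30 mm high, wire back 52 mm high. Stands by itself. Origin: underside, at the back of the comb, mid-width; +x to the tine tips, +y left, +z up. No front lip: knobs roll out with the front some 10 to 20 degrees down, and to the back with it as much up.
- scoop_grip (a point): Middle of the scoop's red top grip above the comb, a bar 75 mm long (scoop x), 16 mm wide (y), 22 mm high, on an 8 mm post at its back end; at scoop (32.5, 0, 95) mm. Take it from above, fingers closing along scoop y. Axes as the scoop's.
- scoop_tail (a point): Point on the scoop's black tail grip, a bar 75 mm long (scoop x -105 to -30 mm), 14 mm wide (y), 16 mm high; at scoop (-75, 0, 62) mm, on the bar's centre line. Take it from above, fingers closing along scoop y. Axes as the scoop's. It passes over the tray's walls.
- scoop_nose (a point): Middle of the line of the tine tips, at the underside: scoop (80, 0, 0) mm. Axes as the scoop's.
- bay: Fixed plywood riser, 170 deep (x), 204 wide (y), roof 125 to 137 mm high, with a green instrument on it up to 232 mm high, set back 25 mm from the mouth. Inside 180 wide, 125 high, open at front (-x) and back. Origin: centre of the underside. At the start the scoop stands in it on the bench, tines pointing about along bay +x, red grip under the roof, black tail sticking out.
- bay_mouth (a point): Middle of the bay's mouth at bench level, below the roof's front edge; axes as the bay's (outside is -x).
- tray: Fixed blue tray, 208 (x) by 127 mm (y), walls 4 thick, 55 high. Origin: centre of underside. Flat dark steel floor at z 20, 119 wide, from x -100 to 82 mm; then to the end wall (inner face x 100) a groove 18 wide, bottom z 4: balls drop below floor level, knobs do not, and stop at that wall. All parts start between x 0 and 80: lower the scoop behind them at the -x end, push it to the +x wall.
- dish: White round dish, loose, 0.6 kg, 160 mm across the rim, 45 mm high, wall 4 mm, floor 5 mm thick (inside about 128 mm across at the floor). Origin: centre of the underside.
- knob0: Orange plastic ball-shaped lever knob, 34 mm across, 25 g, with a small brass end to its bore; too big for the scoop's slots: a keeper. Starts in the tray. Origin: its centre.
- knob1: Orange plastic ball-shaped lever knob, 34 mm across, 25 g, with a small brass end to its bore; too big for the scoop's slots: a keeper. Starts in the tray. Origin: its centre.
- knob2: Orange plastic ball-shaped lever knob, 34 mm across, 25 g, with a small brass end to its bore; too big for the scoop's slots: a keeper. Starts in the tray. Origin: its centre.
- ball0: Loose bright steel ball, 14 mm across, 11 g; falls through the scoop's slots. Starts in the tray and must stay there. Origin: its centre.
- ball1: Loose bright steel ball, 14 mm across, 11 g; falls through the scoop's slots. Starts in the tray and must stay there. Origin: its centre.
- ball2: Loose bright steel ball, 14 mm across, 11 g; falls through the scoop's slots. Starts in the tray and must stay there. Origin: its centre.
- mug: Bystander: blue mug, 76 mm across, 90 mm high, origin at the centre of its underside.
- can: Bystander: yellow spray can, 56 mm across, 140 mm high, origin at the centre of its underside.
- screwdriver: Bystander: screwdriver lying on the bench along its x, about 200 mm long, origin near its middle at bench level.
- brush: Bystander: brush lying on the bench along its x, about 200 mm long, origin near its middle at bench level.
- jar: Bystander: amber jar, 60 mm across, 60 mm high, origin at the centre of its underside.

How it is judged:
By the outcome, as a careful person would: the job done as asked, in the order asked, and still so for the second after the job is handed in, with the robot touching nothing.
It also fails if it takes over 67 s, if anything falls off the work surface, if the arm or the gripper's body presses on something with over 40 N, if the wrist force passes 120 N, or if a joint passes its speed limit or range.

## Working session

There is one attempt and no reset: what is moved stays moved. The work goes in short steps, Python scripts to look and compute and a tool call to move; the robot and the scene stay as the last step left them, time stands still between calls to the robot, and variables do not carry over. Pictures are saved under pics/ and viewed, and the job is handed in when it is done.

Besides the shell and the picture viewer there is one more tool, called after "Emit:" as a command line: name --argument value ..., lists and objects as JSON in quotes. drive_tool: Moves the arm, as the interface text tells. Its arguments: {"type":"object","properties":{"targets":{"type":"array"},"grip_force":{"type":"number"}},"required":["targets"]}

```bash
mkdir -p pics; ls; python3 - <<'E'
from rig import *
import cv2,json
s=get_state();print({k:(v if not hasattr(v,'tolist') else v.tolist()) for k,v in s.items()})
for n in ["side","top","wrist"]:
    im=get_image(n);cv2.imwrite(f"pics/{n}0.png",im[:,:,::-1]);c=calibration(n);print(n,{k:(v.tolist() if hasattr(v,'tolist') else v) for k,v in c.items()})
E
```

```text
pics
{'clock': 0.0, 'qpos': [1.0140139999299862, 0.2765468860795696, 1.506183323476903, -1.587011925844881e-05, 1.3606662810672578, -0.12099804117242939], 'qd': [0.0007681121898665057, -0.0007837786392353382, 0.0002614618465161668, -0.0006924958939917939, 0.0009446153248791944, -0.00030478221761283484], 'effort': [0.0006141863013908733, -41.67835235595703, -24.580636024475098, -8.787838169155293e-05, 0.011214642436243594, 2.2646726733910327e-05], 'position': [0.2424376093709791, 0.5207879083469451, 0.23044713433264818], 'ee_rot': [-0.0002925165729598294, 0.21617037660182478, 0.9763552400447453, -0.0008532004732784539], 'contact_force': [0.26345736354040505, 0.07800406150306438, 0.1421567342750946], 'moment': [0.004263875345386553, 0.005331921563384069, 0.03207714196880642], 'width': 0.08527598844118899}
side {'mtx': [[597.8383518650562, 0.0, 325.7495148149335], [0.0, 597.8383518650562, 240.1798515552838], [0.0, 0.0, 1.0]], 'world_to_cam': [[0.997055151558426, -0.07652611237588178, -0.004977838430286751, -0.5004429169969402], [-0.055158215041478345, -0.6705297031641752, -0.73982936444
[... 288 characters left out ...]
94962529, -0.9999538436059506, 0.009165111234014197, 0.058336669927116114], [-0.9881948582112273, -0.004252685842115591, -0.15314319073344498, 0.5498809968475219], [0.1531750985347738, -0.008615411819205082, -0.9881615069754781, 1.121226829053118], [0.0, 0.0, 0.0, 1.0]]}
wrist {'mtx': [[358.411243564851, 0.0, 315.74216213386063], [0.0, 358.411243564851, 234.91010247214484], [0.0, 0.0, 1.0]], 'hand_eye': [[0.0011848699795781478, -0.9529643364443829, -0.30308013717208077, 0.0781105271468164], [0.9999989692329483, 0.0013749180028753002, -0.0004136828800205455, -0.00039856955845252173], [0.0008109353681690169, -0.3030793346066358, 0.9529649832592098, -0.14286990798745164], [0.0, 0.0, 0.0, 1.0]]}
```

View pics/side0.png

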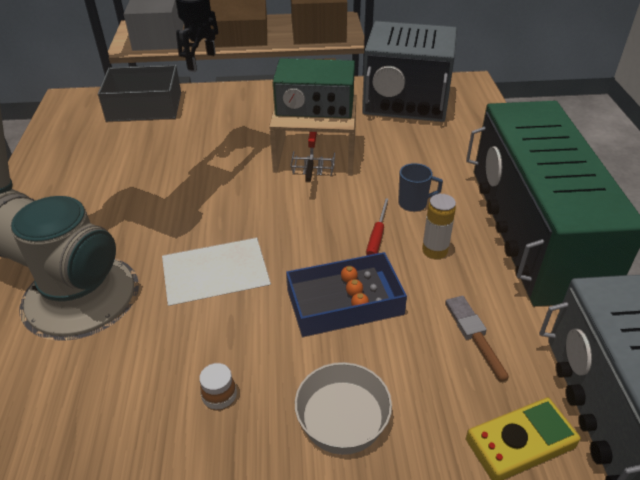

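View pics/top0.png

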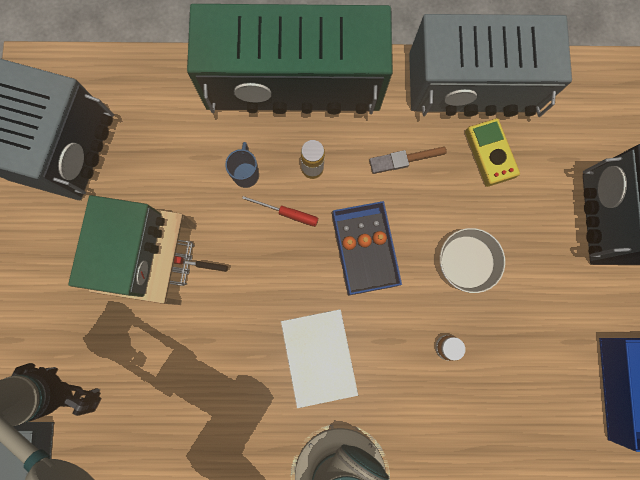

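View pics/wrist0.png

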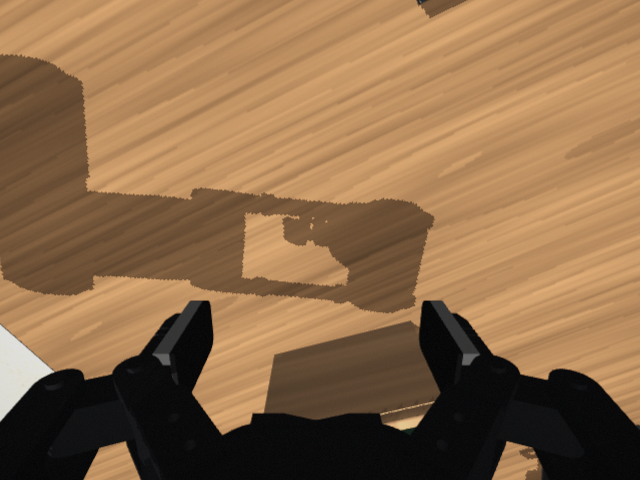

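```bash
cat > h.py <<'E'
import numpy as np,cv2
from scipy.spatial.transform import Rotation as R
from rig import *
def T_tool(s=None):
    s=s or get_state();q=np.array(s["ee_rot"]);T=np.eye(4);T[:3,:3]=R.from_quat(q[[1,2,3,0]]).as_matrix();T[:3,3]=s["position"];return T
def cam(n,s=None):
    c=calibration(n);K=np.array(c["mtx"])
    if n=="wrist": W=np.linalg.inv(T_tool(s)@np.array(c["hand_eye"]))
    else: W=np.array(c["world_to_cam"])
    return K,W
def ray(C,uv):
    K,W=C;d=np.linalg.solve(K,[uv[0],uv[1],1.]);Rm=W[:3,:3];o=-Rm.T@W[:3,3];d=Rm.T@d;return o,d/np.linalg.norm(d)
def plane(C,uv,z):
    o,d=ray(C,uv);return o+d*(z-o[2])/d[2]
def proj(C,p):
    K,W=C;q=K@(W[:3,:3]@np.asarray(p,float)+W[:3,3]);return q[:2]/q[2]
def tri(*obs):
    A=np.zeros((3,3));b=np.zeros(3);rs=[ray(C,uv) for C,uv in obs]
    for o,d in rs:
        M=np.eye(3)-np.outer(d,d);A+=M;b+=M@o
    p=np.linalg.solve(A,b);return p,[float(np.linalg.norm((np.eye(3)-np.outer(d,d))@(p-o))) for o,d in rs]
def crop(im,x0,y0,x1,y1,f,name):
    cv2.imwrite(name,cv2.resize(im[y0:y1,x0:x1,::-1],None,fx=f,fy=f,interpolation=cv2.INTER_CUBIC))
E
python3 - <<'E'
import cv2,numpy as np
from h import *
s=cv2.imread("pics/side0.png")[:,:,::-1];t=cv2.imread("pics/top0.png")[:,:,::-1]
a=cv2.resize(s[110:210,250:380],None,fx=6,fy=6)[:,:,::-1];cv2.imwrite("pics/a.png",a)
b=cv2.resize(t[190:310,110:240],None,fx=6,fy=5)[:,:,::-1];cv2.imwrite("pics/b.png",b)
cv2.imwrite("pics/c.png",cv2.resize(t[190:310,320:520],None,fx=4,fy=4)[:,:,::-1])
cv2.imwrite("pics/d.png",cv2.resize(s[245:455,270:420],None,fx=4,fy=2.8)[:,:,::-1])
E
```

```text
(no output)
```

View pics/a.png

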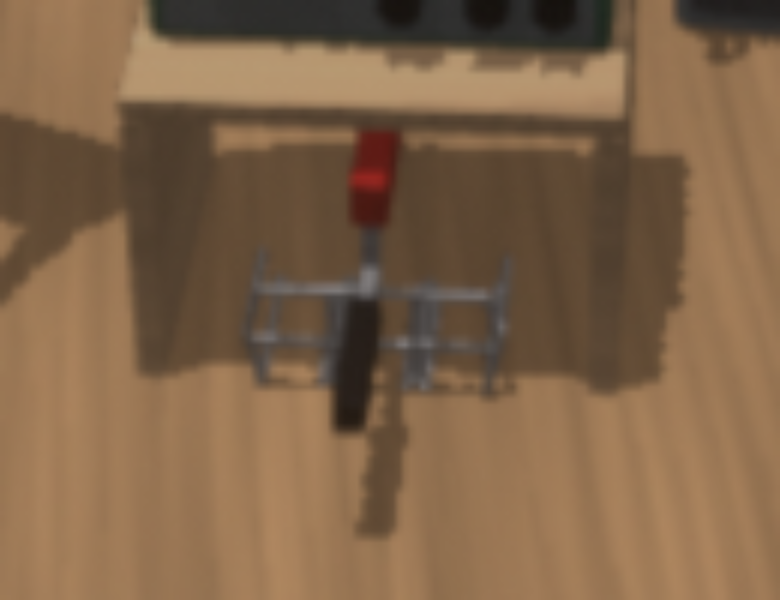

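View pics/b.png

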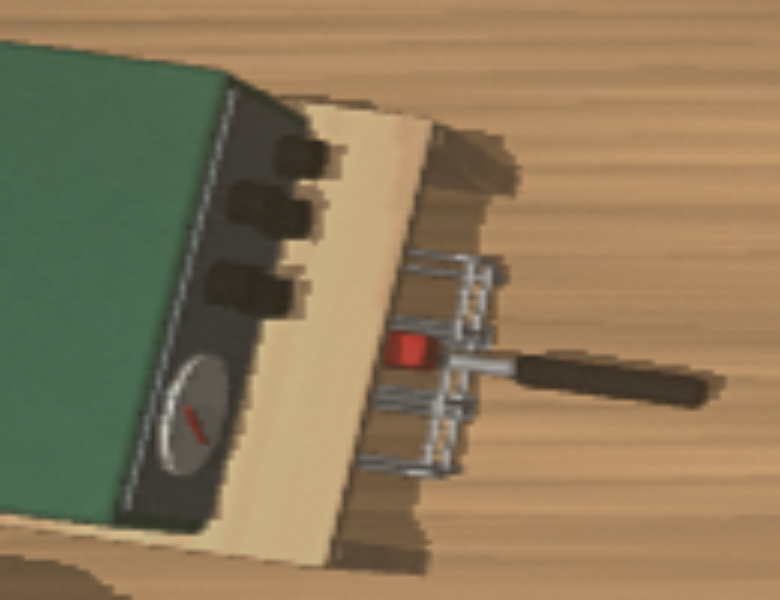

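View pics/c.png

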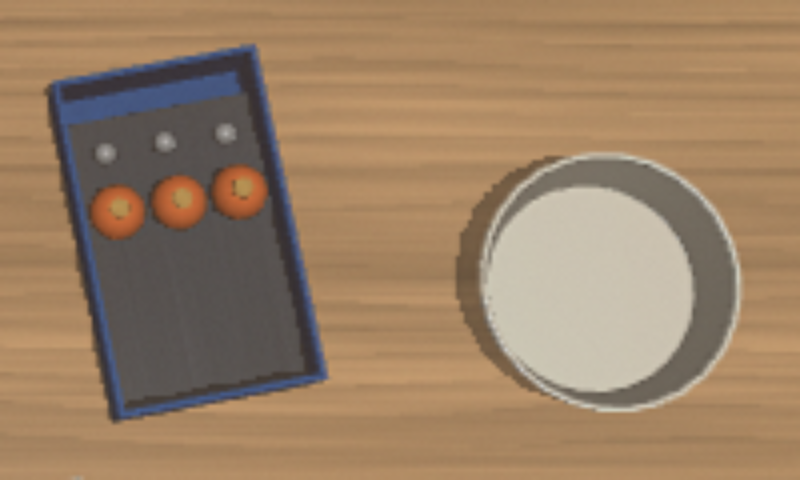

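View pics/d.png

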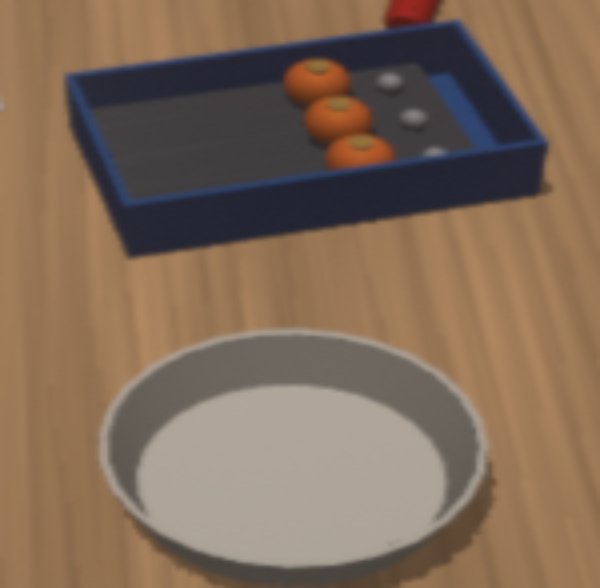

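```bash
cat > m1.py <<'E'
from h import *
S=cam("side");T=cam("top")
a=lambda u,v:(250+u/6,110+v/6); b=lambda u,v:(110+u/6,190+v/5); c=lambda u,v:(320+u/4,190+v/4); d=lambda u,v:(270+u/4,245+v/2.8)
def P(n,s,t):
    p,e=tri((S,s),(T,t));print(n,np.round(p*1000,1),np.round(np.array(e)*1000,1));return p
P("tail front",a(364,298),b(517,367));P("tail end",a(352,396),b(703,391))
P("red end top",a(370,177),b(412,350))
q=[P("pp",d(460,22),c(50,85)),P("pm",d(545,140),c(255,45)),P("mm",d(127,205),c(327,378)),P("mp",d(68,75),c(115,418))]
print("tray c",np.mean(q,0)); 
ax=(q[0]+q[1]-q[2]-q[3])/2;print(np.degrees(np.arctan2(ax[1],ax[0])),np.linalg.norm(ax)); print(np.linalg.norm(q[0]-q[1]),np.linalg.norm(q[2]-q[3]))
P("bayL",a(122,103),b(437,122));P("bayR",a(628,118),b(328,568))
# dish rim ellipse extents
P("dish rim R/L",d(100,445),c(583+0,0)) if 0 else None
for n,uv in [("top",c(610,281))]: print("dish rim c",plane(T,uv,.045))
print("dish side",plane(S,d(294,448),.045))
for uv in [(118,212),(180,202),(240,192)]: print("knob",np.round(plane(T,c(*uv),.037),4))
for uv in [(317,84),(338,121),(360,160)]: print("knob s",np.round(plane(S,d(*uv),.037),4))
E
python3 m1.py
```

```text
tail front [492.9 339.4  68.6] [1.3 1.3]
tail end [482.7 265.1  74.3] [0.1 0.1]
red end top [497.3 370.9 105.5] [0.6 0.6]
pp [625.6  16.2  52. ] [0.1 0.1]
pm [ 648.4 -108.7   58.4] [1.2 1.2]
mm [ 446.8 -148.1   56. ] [0.2 0.2]
mp [423.1 -21.9  51.8] [0. 0.]
tray c [ 0.53597851 -0.0656314   0.05452052]
10.860661426511701 0.20573968292136285
0.12710514434349046 0.12847825955777487
bayL [488.9 313.1 214. ] [91.8 91.8]
bayR [498.7 373.8 136.3] [101.7 101.7]
dish rim c [ 0.50712631 -0.32370583  0.045     ]
dish side [ 0.50598985 -0.32814601  0.045     ]
knob [ 0.5494 -0.026   0.037 ]
knob [ 0.5558 -0.0641  0.037 ]
knob [ 0.5622 -0.1011  0.037 ]
knob s [ 0.5476 -0.0266  0.037 ]
knob s [ 0.554  -0.0636  0.037 ]
knob s [ 0.5605 -0.1009  0.037 ]
```

```bash
cat >> m1.py <<'E'
print('---')
L=P("bay +x",a(628,118),b(437,122));M=P("bay -x",a(122,103),b(328,568))
e=L-M;n=np.array([-e[1],e[0]]);n/=np.linalg.norm(n);print("width",np.linalg.norm(e),"bay yaw",np.degrees(np.arctan2(n[1],n[0])));m=(L+M)/2
yaw=np.radians(82.2);f=np.array([np.cos(yaw),np.sin(yaw)]);print("mouth along scoop x from origin",(m[:2]-(np.array([.4827,.2651])+.105*f))@f, "tail pt",np.array([.4827,.2651])+.03*f)
x=np.radians(10.7);Rt=np.array([[np.cos(x),np.sin(x)],[-np.sin(x),np.cos(x)]])
for k in [(.549,-.0263),(.555,-.0638),(.5612,-.101)]: print("knob tray",Rt@(np.array(k)-[.536,-.0656])*1000)
for uv in [(106,153),(165,142),(226,133)]: print("ball tray",Rt@(plane(T,c(*uv),.027)[:2]-[.536,-.0656])*1000)
for nme,uv in dict(jar=(453,349),scr1=(245,197),scr2=(318,222),paperTR=(341,310),paperBR=(357,395),paperTL=(281,322)).items(): print(nme,np.round(plane(T,uv,0),3))
E
python3 m1.py|sed -n '/---/,$p'
```

```text
---
bay +x [598.6 358.1 135.4] [0.6 0.6]
bay -x [398.4 389.3 133.7] [0.3 0.3]
width 0.20260164707113534 bay yaw 81.13373080912517
mouth along scoop x from origin 0.004757455229466765 tail pt [0.48677147 0.29482244]
knob tray [20.07066434 36.2030169 ]
knob tray [19.00384304 -1.75896266]
knob tray [ 18.18924429 -39.46329171]
ball tray [59.65659904 35.4740513 ]
ball tray [59.82938216 -1.98158055]
ball tray [ 58.53456671 -40.49591623]
jar [ 0.293 -0.281  0.   ]
scr1 [0.673 0.238 0.   ]
scr2 [0.609 0.051 0.   ]
paperTR [ 0.387 -0.007  0.   ]
paperBR [ 0.184 -0.044  0.   ]
paperTL [0.357 0.141 0.   ]
```

Emit:
drive_tool --targets '[0,0,0,-29,-39,0,1,0,0,0,-29,-39,0,1,0,0,0,-29,-39,0,1,0,0,0,-29,-39,0,1,0,0,0,-29,-39,0,1,0,0,10.4,0,0,0,1,0,0,10.4,0,0,0,1,0,0,10.4,0,0,0,1,0,0,10.4,0,0,0,1,0,0,10.4,0,0,0,1,0,0,10.4,0,0,0,1,0,0,10.4,0,0,0,1]' --grip_force 80

```text
clock: 1.65
position: [0.2916, 0.2832, 0.2311]
ee_rot: [-0.0, 0.755, 0.655, -0.0]
contact_force: [0.5, 0.0, 0.1]
width: 0.0858
```

```bash
cat >> h.py <<'E'
def go(p,yaw,pitch=0,roll=0,s=None):
    "target TCP p (m), tool x azimuth yaw deg, pitch=front-down deg about scoop +y; prints needed tool-frame shift mm (current axes) and rotvec deg"
    T=T_tool(s);Rt=R.from_euler('ZYX',[yaw,pitch,roll],degrees=True).as_matrix()@np.diag([1,-1,-1.])
    d=T[:3,:3].T@(np.array(p)-T[:3,3])*1000;rv=R.from_matrix(T[:3,:3].T@Rt).as_rotvec(degrees=True)
    print("shift",np.round(d,1),"turn",np.round(rv,2),"shift in target axes",np.round(Rt.T@(np.array(p)-T[:3,3])*1000,1))
def st():
    s=get_state();T=T_tool(s);e=R.from_matrix(T[:3,:3]@np.diag([1,-1,-1.])).as_euler('ZYX',degrees=True)
    print("t",round(s["clock"],2),"tcp",np.round(T[:3,3]*1000,1),"yaw/pitch/roll",np.round(e,2),"F",np.round(s["contact_force"],1),"w",round(s["width"]*1000,1),"q",np.round(s["qpos"],2))
E
python3 -c "
from h import *
st();go([.4854,.2849,.15],82.2)"
```

```text
t 1.65 tcp [291.6 283.2 231.1] yaw/pitch/roll [8.189e+01 2.000e-02 2.000e-02] F [0.5 0.  0.1] w 85.8 q [0.6  0.02 1.82 0.   1.3  0.74]
shift [ 29.1 191.6  81. ] turn [-0.02  0.02 -0.31] shift in target axes [ 28.  191.7  81.1]
```

Emit:
drive_tool --targets '[0,0,0,7,48,0,1,0,0,0,7,48,0,1,0,0,0,7,48,30,1,0,0,-0.3,7,48,30,1,0,0,0,0,0,0,1]'

```text
clock: 2.28
position: [0.4876, 0.2841, 0.1677]
ee_rot: [-0.001, 0.752, 0.659, -0.002]
contact_force: [-0.8, 0.0, 0.0]
width: 0.0853
```

```bash
python3 - <<'E'
from h import *
st();s=get_state();im=get_image("wrist");cv2.imwrite("pics/w1.png",im[:,:,::-1]);im=get_image("top");crop(im,110,180,240,310,6,"pics/t1.png")
E
```

```text
t 2.27 tcp [487.6 284.1 167.7] yaw/pitch/roll [82.4   0.17  0.23] F [-0.8  0.   0. ] w 85.3 q [ 0.4   0.31  1.63 -0.    1.21  0.54]
```

View pics/w1.png

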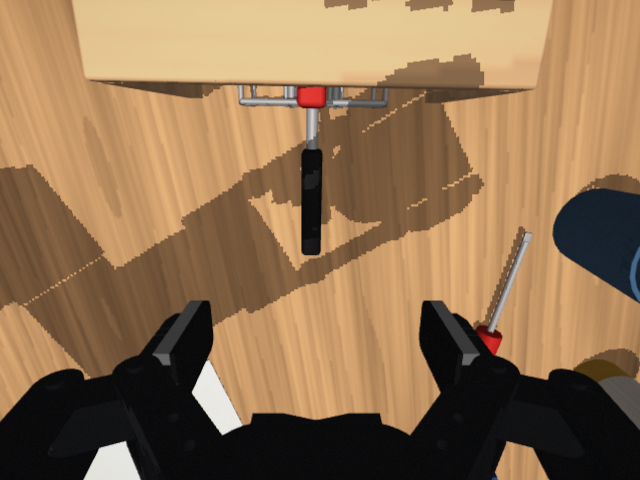

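View pics/t1.png

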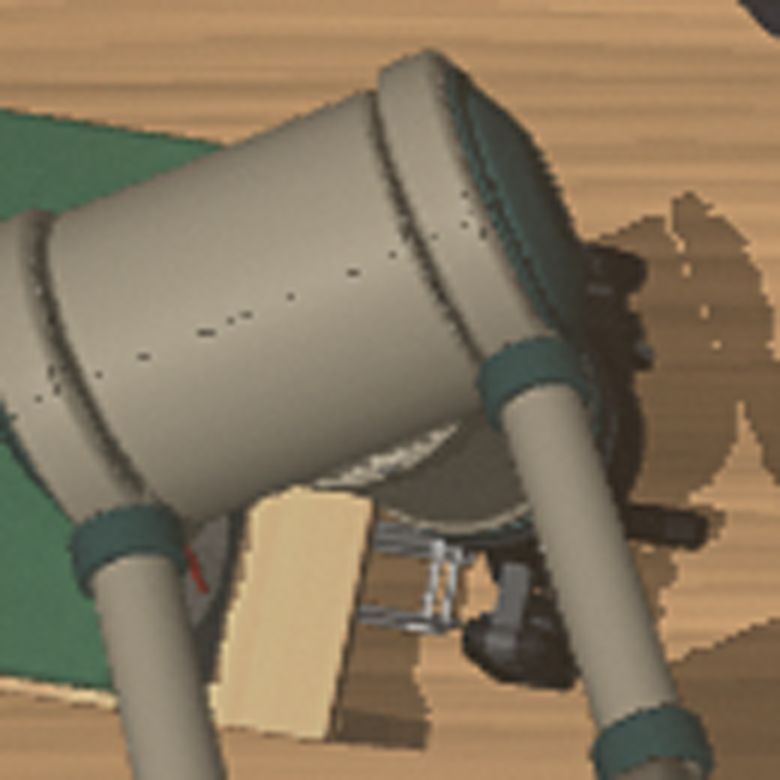

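```bash
python3 - <<'E'
from h import *
im=get_image("side");crop(im,200,0,400,210,3.6,"pics/s1.png")
E
```

```text
(no output)
```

View pics/s1.png

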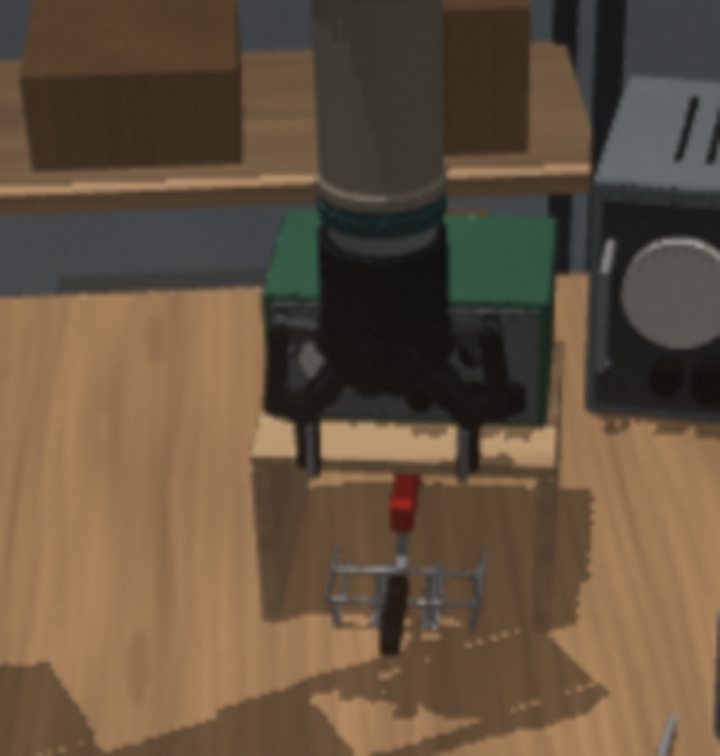

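```bash
python3 - <<'E'
from h import *
C=cam("wrist");S=cam("side")
im=cv2.imread("pics/w1.png");g=im.max(2)
m=(g<45).astype(np.uint8);m[280:]=0;m[:, :280]=0;m[:,345:]=0;m[:140]=0
ys,xs=np.nonzero(m);print(xs.min(),xs.max(),ys.min(),ys.max())
for y in (165,185,205,225,245):print(y,xs[ys==y].mean())
a=plane(C,(312,152),.07);b=plane(C,(311,238),.07);print(a,b)
e=plane(C,(xs[ys==165].mean(),165),.07)-plane(C,(xs[ys==235].mean(),235),.07);print("yaw",np.degrees(np.arctan2(e[1],e[0])))
print("grip pt proj side/top consistency: tri end", tri((C,(311,240)),(cam("top"),(110+703/6,190+391/5)),(S,(250+352/6,110+396/6))))
print("tri front", tri((C,(312,150)),(cam("top"),(110+517/6,190+367/5)),(S,(250+364/6,110+298/6))))
E
```

```text
302 321 149 254
165 311.5
185 311.5
205 311.0
225 311.0
245 310.5
[0.48937724 0.34237976 0.07      ] [0.48070453 0.28270516 0.07      ]
yaw 81.97391717100903
grip pt proj side/top consistency: tri end (array([0.48230959, 0.27379857, 0.06404656]), [0.005632779773670143, 0.006987910606291535, 0.0032391029624168365])
tri front (array([0.4918934 , 0.34179858, 0.06649062]), [0.0029062014092458457, 0.0031433148693677023, 0.0003090309963668246])
```

Emit:
drive_tool --targets '[0,0,0,1.4,-4.8,31,1,0,0,0,0,0,31,1,0,0,0,0,0,31,1,0,0,0,0,0,31.5,1,0,0,0,0,0,0,1,0,0,0,0,0,0,0,0,0,0,0,0,0,0,0,0,0,0,0,0,0,0,0,0,0,0,0,0]' --grip_force 60

```text
clock: 3.55
position: [0.4818, 0.2872, 0.0474]
ee_rot: [0.0, 0.752, 0.659, 0.001]
contact_force: [3.3, -0.4, -0.1]
width: 0.0127
```

```bash
python3 - <<'E'
from h import *
st();im=get_image("wrist");cv2.imwrite("pics/w2.png",im[:,:,::-1])
E
```

```text
t 3.55 tcp [481.8 287.2  47.4] yaw/pitch/roll [ 8.252e+01 -4.000e-02 -8.000e-02] F [ 3.3 -0.4 -0.1] w 12.7 q [ 0.41  0.42  1.8  -0.    0.93  0.54]
```

View pics/w2.png

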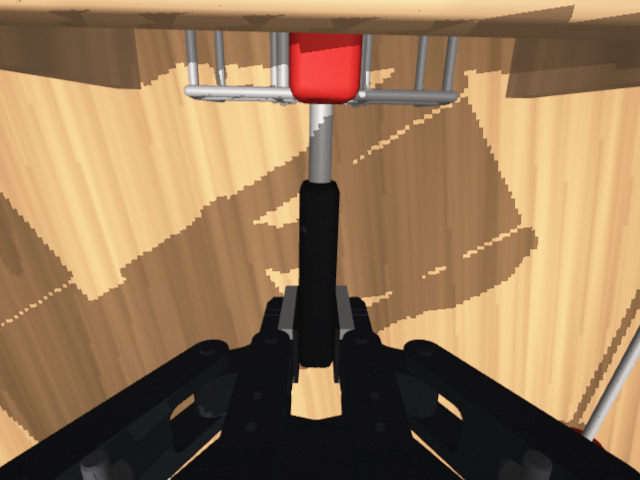

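Emit:
drive_tool --targets '[0,0,0,0,0,-3,0,0,0,0,-15,0,0,0,0,0,0,-25,0,0,0,0,0,0,-30,0,0,0,0,0,0,-30,0,0,0,0,0,0,-30,0,0,0,0,0,0,-30,0,0,0,0,0,0,-25,0,0,0,0,0,0,-15,0,0,0,0,0,0,0,0,0,0]'

```text
clock: 4.85
position: [0.4549, 0.0879, 0.0497]
ee_rot: [-0.0, 0.752, 0.659, -0.0]
contact_force: [0.6, 1.4, -1.1]
width: 0.0126
```

```bash
python3 - <<'E'
from h import *
st();im=get_image("wrist");cv2.imwrite("pics/w3.png",im[:,:,::-1]);im=get_image("side");crop(im,200,60,460,270,3,"pics/s3.png")
E
```

```text
t 4.85 tcp [454.9  87.9  49.7] yaw/pitch/roll [ 8.242e+01 -0.000e+00  3.000e-02] F [ 0.6  1.4 -1.1] w 12.6 q [0.04 0.3  2.   0.   0.84 0.17]
```

View pics/w3.png

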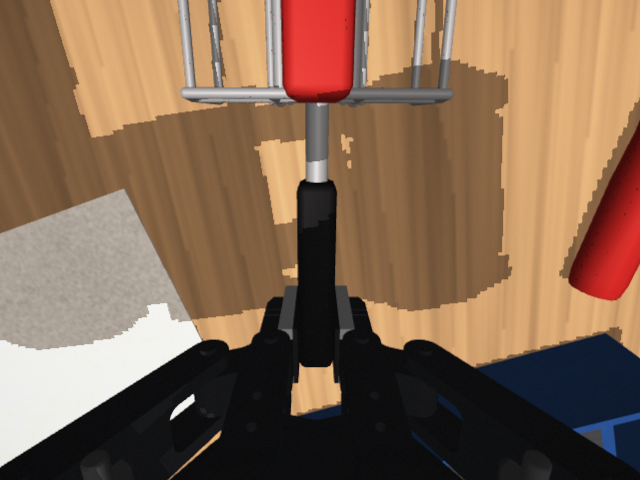

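View pics/s3.png

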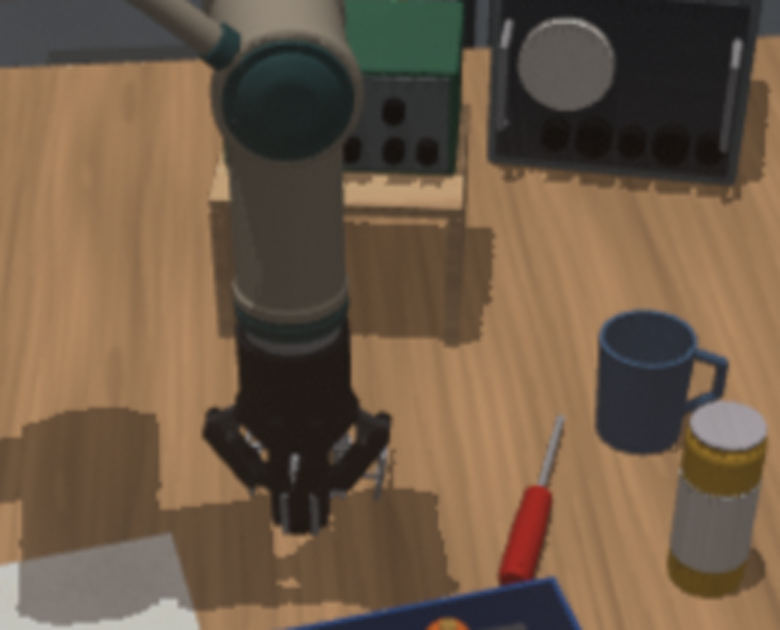

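Emit:
drive_tool --targets '[0,0,0,0,0,1.5,0,0,0,0,0,0,1.5,0,0,0,0,0,0,0,0,0,0,0,0,0,0,0.6,0,0,0,0,0,0,0.6,0,0,0,0,0,0,1,0,0,0,0,0,0,1,0,0,0,0,0,-45,1,0,0,0,0,0,-45,1,0,0,0,0,0,-40,1,0,0,0,20,0,0,1,0,0,0,0,0,0,1]'

```text
clock: 6.45
position: [0.458, 0.1092, 0.1773]
ee_rot: [0.0, 0.751, 0.66, 0.001]
contact_force: [-0.3, 0.0, 0.1]
width: 0.0855
```

```bash
python3 - <<'E'
from h import *
st();im=get_image("wrist");cv2.imwrite("pics/w4.png",im[:,:,::-1]);im=get_image("side");cv2.imwrite("pics/s4.png",im[:,:,::-1])
E
```

```text
t 6.45 tcp [458.  109.2 177.3] yaw/pitch/roll [ 8.261e+01 -3.000e-02 -6.000e-02] F [-0.3  0.   0.1] w 85.5 q [0.09 0.16 1.8  0.   1.18 0.21]
```

View pics/w4.png

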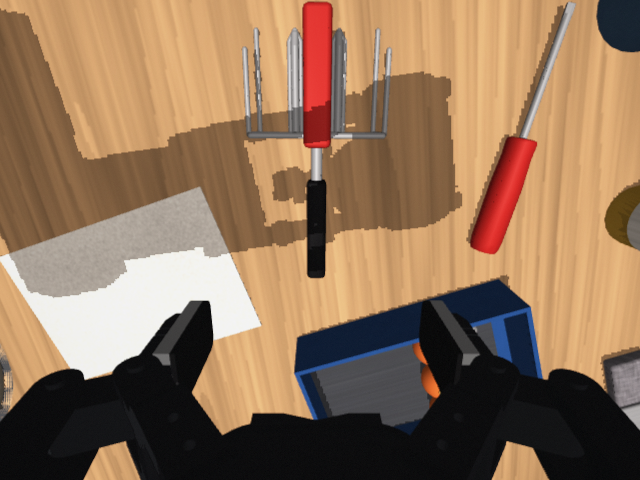

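View pics/s4.png

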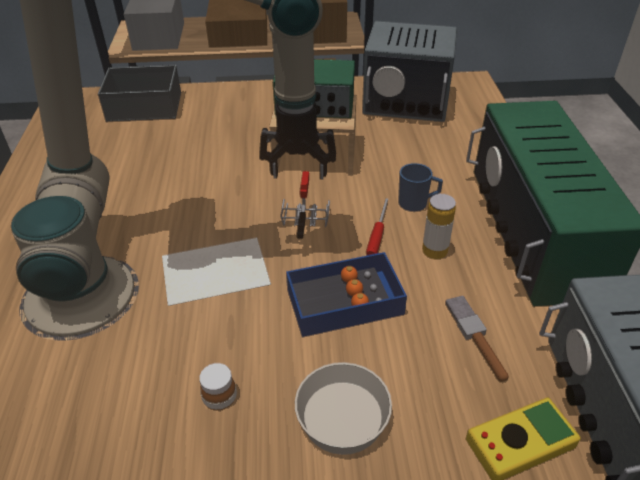

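```bash
python3 - <<'E'
from h import *
s=cv2.imread("pics/s4.png")[:,:,::-1];w=cv2.imread("pics/w4.png")[:,:,::-1]
crop(s,270,160,350,250,7,"pics/s4c.png");crop(w,220,0,420,290,2.05,"pics/w4c.png")
C=cam("wrist")
for uv in [(317.5,3),(317.5,146)]:
    for z in(.106,.084):print(uv,z,plane(C,uv,z).round(4))
for uv in [(247,135),(386,135)]:print(uv,plane(C,uv,.052).round(4))
for uv in [(316.5,182),(316,277)]:print(uv,plane(C,uv,.07).round(4))
E
```

```text
(317.5, 3) 0.106 [0.4749 0.2425 0.106 ]
(317.5, 3) 0.084 [0.4757 0.2484 0.084 ]
(317.5, 146) 0.106 [0.4658 0.1711 0.106 ]
(317.5, 146) 0.084 [0.4657 0.1697 0.084 ]
(247, 135) [0.4162 0.1816 0.052 ]
(386, 135) [0.5152 0.1689 0.052 ]
(316.5, 182) [0.4618 0.1446 0.07  ]
(316, 277) [0.4522 0.073  0.07  ]
```

View pics/s4c.png

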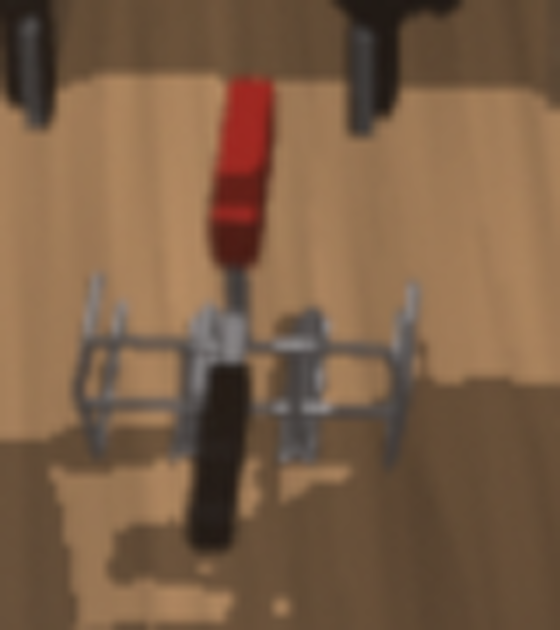

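View pics/w4c.png

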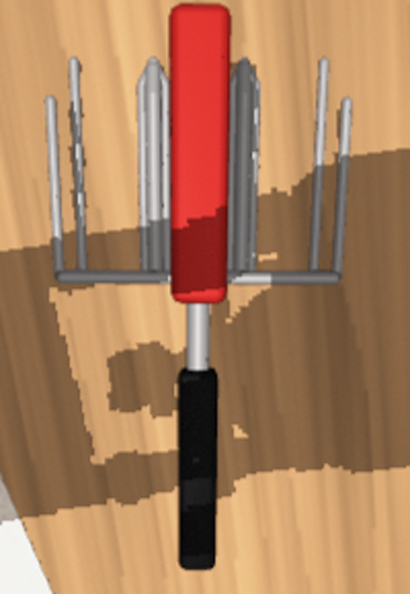

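```bash
python3 - <<'E'
from h import *
C=cam("wrist");S=cam("side")
for a,b in [((303.9,190.4),(317.5,145)),((306.3,171.4),(318,4)),((305-.5,212),(316.5,183)),((300.6,235),(316,276))]:
    p,e=tri((S,a),(C,b));print(p.round(4),np.round(e,4))
st();go([.4702,.207,.15],82.6)
E
```

```text
[0.4669 0.1716 0.1047] [0.001 0.001]
[0.476  0.2426 0.1038] [0.0008 0.0008]
[0.4642 0.1434 0.0672] [0.0025 0.0025]
[0.4534 0.0714 0.0647] [0.0014 0.0014]
t 6.55 tcp [457.3 108.4 176.3] yaw/pitch/roll [8.257e+01 4.000e-02 7.000e-02] F [-0.  -0.9 -0.2] w 85.7 q [ 0.08  0.16  1.81 -0.    1.18  0.21]
shift [99.5  0.1 26.2] turn [-0.07  0.04 -0.03] shift in target axes [99.5  0.1 26.3]
```

Emit:
drive_tool --targets '[0,0,0,33,0,0,1,0,0,0,33,0,0,1,0,0,0,33,0,0,1,0,0,0,0,0.5,35,1,0,0,0,0,0,35,1,0,0,0,0,0,31,1,0,0,0,0,0,0,1,0,0,0,0,0,0,0,0,0,0,0,0,0,0,0,0,0,0,0,0,0,0,0,0,0,0,0,0]' --grip_force 100

```text
clock: 7.92
position: [0.4718, 0.2069, 0.0767]
ee_rot: [0.0, 0.752, 0.66, 0.001]
contact_force: [1.3, 0.4, 3.0]
width: 0.0147
```

```bash
python3 - <<'E'
from h import *
st();im=get_image("wrist");cv2.imwrite("pics/w5.png",im[:,:,::-1])
E
```

```text
t 7.92 tcp [471.8 206.9  76.7] yaw/pitch/roll [ 8.253e+01 -5.000e-02 -9.000e-02] F [1.3 0.4 3. ] w 14.7 q [0.28 0.32 1.86 0.   0.95 0.41]
```

View pics/w5.png

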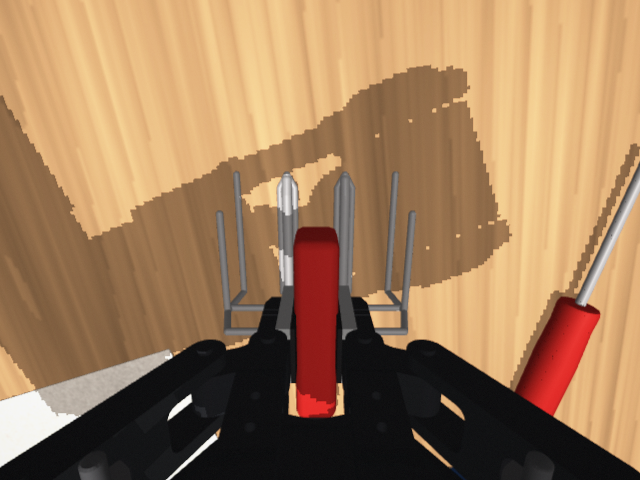

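```bash
python3 - <<'E'
from h import *
C=cam("wrist");T=T_tool()
def tl(uv,z):
    p=plane(C,uv,z);return (T[:3,:3].T@(p-T[:3,3])*1000).round(1)
for uv,z in [((286,173),.004),((345,173),.004),((237,173),.004),((395,173),.004),((227,332),.05),((405,332),.05),((219,213),.03),((413,213),.03),((316,229),.106)]:print(uv,z,tl(uv,z))
S=cam("side");Tp=cam("top")
E
```

```text
(286, 173) 0.004 [ 47.5 -18.4  72.7]
(345, 173) 0.004 [47.5 16.9 72.8]
(237, 173) 0.004 [ 47.5 -47.7  72.7]
(395, 173) 0.004 [47.6 46.8 72.8]
(227, 332) 0.05 [-32.1 -48.7  26.6]
(405, 332) 0.05 [-32.1  48.1  26.8]
(219, 213) 0.03 [ 29.4 -53.3  46.7]
(413, 213) 0.03 [29.5 52.4 46.8]
(316, 229) 0.106 [ 43.3  -0.4 -29.2]
```

Emit:
drive_tool --targets '[0,0,0,0,0,-30,0,0,0,0,0,0,-45,0,0,0,0,0,0,-45,0,0,0,0,-30,4,0,0,0,0,0,-47,7,0,0,0,0,0,-47,7,0,0,0,0,0,-47,7,0,0,0,0,0,-47,7,0,0,0,0,0,-40,6,0,0,0,0,0,-24,3,0,0,0,0,0,0,0,0,0]'

```text
clock: 9.35
position: [0.475, -0.0796, 0.1954]
ee_rot: [-0.0, 0.753, 0.658, -0.0]
contact_force: [-0.2, 0.4, -1.4]
width: 0.0145
```

Emit:
drive_tool --targets '[0,0,6,0,0,0,0,0,0,10,0,0,0,0,0,0,10,0,0,0,0,0,0,10,0,0,0,0,0,0,10,0,0,0,0,0,0,10,0,0,0,0,0,0,9,0,0,0,0,0,0,6.8,0,0,0,0,0,0,0,0,0,15,0,0,0,0,0,0,15,0,0,0,0,0,0,0,0]'

```text
clock: 10.72
position: [0.4737, -0.0774, 0.1637]
ee_rot: [-0.001, 0.996, 0.094, -0.002]
contact_force: [-0.3, -0.7, -2.0]
width: 0.0144
```

```bash
python3 - <<'E'
from h import *
st();go([.4756,-.0770,.167],10.7);im=get_image("wrist");cv2.imwrite("pics/w6.png",im[:,:,::-1])
E
```

```text
t 10.72 tcp [473.7 -77.4 163.7] yaw/pitch/roll [10.8   0.23  0.14] F [-0.3 -0.7 -2. ] w 14.4 q [-0.31  0.19  1.81  0.    1.15  1.07]
shift [ 2.  -0.1 -3.3] turn [-0.14  0.23  0.1 ] shift in target axes [ 2.  -0.1 -3.3]
```

View pics/w6.png

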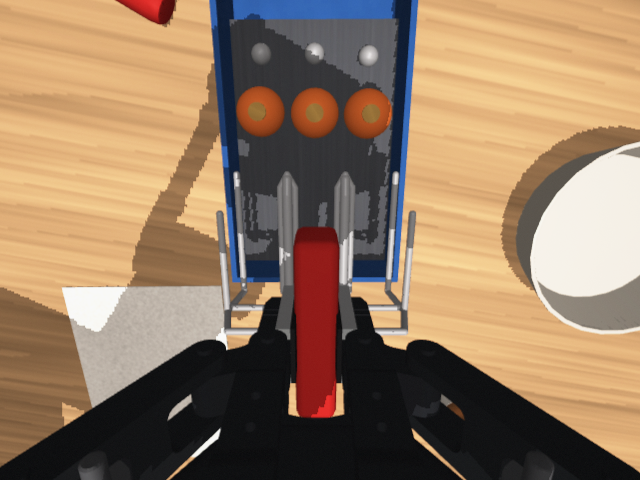

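```bash
python3 - <<'E'
from h import *
im=cv2.imread("pics/w6.png");hsv=cv2.cvtColor(im,cv2.COLOR_BGR2HSV)
C=cam("wrist");T=T_tool()
def tl(uv,z):
    p=plane(C,uv,z);return (T[:3,:3].T@(p-T[:3,3])*1000)
m=((hsv[...,0]>100)&(hsv[...,0]<125)&(hsv[...,1]>120)&(hsv[...,2]>30))
LL=[];RR=[]
for y in range(20,160,12):
    xs=np.nonzero(m[y])[0];xs=xs[(xs>180)&(xs<450)];l=tl((xs.min(),y),.055);r=tl((xs.max(),y),.055);LL.append(l);RR.append(r)
    print(y,xs.min(),xs.max(),l[:2].round(1),r[:2].round(1),"ctr",((l+r)/2)[:2].round(2),"w",(r-l)[1].round(1))
for n,A in (("L",LL),("R",RR)):
    A=np.array(A);f=np.polyfit(A[:,0],A[:,1],1);print(n,f,np.degrees(np.arctan(f[0])))
xs=m[:,315];print(np.nonzero(m[:,315])[0])
for v in (281,): print("near rim outer",tl((250,v),.055))
for uv in [(260,111),(314,112),(368,112)]:print("knob",tl(uv,.037)[:2].round(1))
E
```

```text
20 212 416 [136.4 -64.2] [136.5  62.2] ctr [136.41  -0.99] w 126.4
32 213 414 [129.7 -64.2] [129.9  61.6] ctr [129.8  -1.3] w 125.7
44 214 414 [123.  -64.1] [123.1  62.1] ctr [123.07  -0.99] w 126.2
56 215 413 [116.2 -64.1] [116.3  62.1] ctr [116.21  -1.  ] w 126.1
68 215 412 [109.2 -64.7] [109.3  62. ] ctr [109.23  -1.32] w 126.7
80 216 411 [102.  -64.6] [102.2  62. ] ctr [102.11  -1.32] w 126.6
92 217 410 [ 94.8 -64.6] [94.9 61.9] ctr [94.86 -1.33] w 126.5
104 218 409 [ 87.4 -64.5] [87.5 61.9] ctr [87.47 -1.34] w 126.4
116 219 409 [ 79.9 -64.5] [80.  62.5] ctr [79.93 -1.01] w 126.9
128 220 407 [ 72.2 -64.4] [72.3 61.7] ctr [72.25 -1.35] w 126.2
140 222 407 [ 64.3 -63.7] [64.5 62.4] ctr [64.41 -0.67] w 126.1
152 222 406 [ 56.3 -64.3] [56.5 62.3] ctr [56.41 -1.01] w 126.6
L [ 4.33927839e-04 -6.43655926e+01] 0.02486223223416299
R [-3.42401522e-03  6.23869251e+01] -0.1961808541998301
[ 0  1  2  3  4  5  6  7  8  9 10 11 12 13 14 15 16 17 18]
near rim outer [-41.01357824 -50.4261324  109.77528956]
knob [ 83.5 -39.6]
knob [82.8 -1.1]
knob [82.9 37.5]
```

Emit:
drive_tool --targets '[0,0,0,4,-0.6,0,0,0,0,0,0,0,0,0,0,0,0,0,0,20,0,0,0,0,0,0,20,0,0,0,0,0,0,13,0,0,0,0,0,0,8,0,0,0,0,0,0,0,0]'

```text
clock: 11.65
position: [0.479, -0.0769, 0.1046]
ee_rot: [-0.0, 0.996, 0.094, -0.0]
contact_force: [0.2, -0.1, -2.0]
width: 0.0141
```

```bash
python3 - <<'E'
from h import *
st();im=get_image("wrist");cv2.imwrite("pics/w7.png",im[:,:,::-1]);st()
E
```

```text
t 11.65 tcp [479.  -76.9 104.6] yaw/pitch/roll [10.73  0.03  0.02] F [ 0.2 -0.1 -2. ] w 14.1 q [-0.3   0.25  1.89  0.    1.    1.08]
t 11.7 tcp [479.4 -77.  105. ] yaw/pitch/roll [ 1.073e+01 -2.000e-02 -1.000e-02] F [ 0.5  0.1 -0.9] w 14.2 q [-0.3   0.25  1.88  0.    1.    1.08]
```

View pics/w7.png

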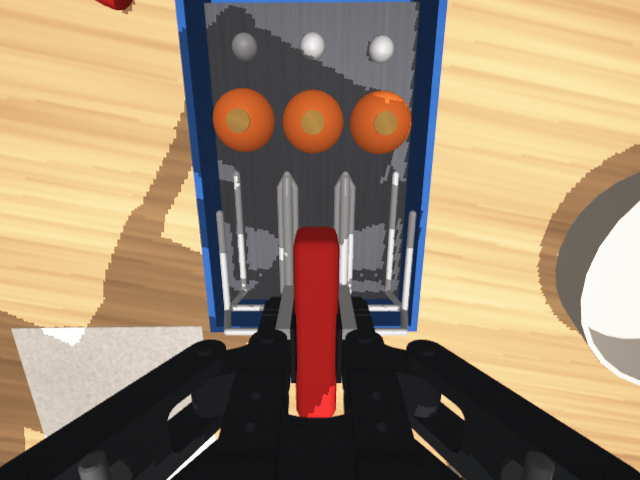

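Emit:
drive_tool --targets '[0,0,0,0,0,5,0,0,0,0,0,0,2,0,0,0,0,0,0,1,0,0,0,0,0,0,0,0]'

```text
clock: 12.2
position: [0.4792, -0.0769, 0.0969]
ee_rot: [0.0, 0.996, 0.094, 0.0]
contact_force: [0.7, -0.5, -1.6]
width: 0.0144
```

```bash
python3 - <<'E'
from h import *
st();im=get_image("side");crop(im,270,240,420,340,5,"pics/s8.png");st()
E
```

```text
t 12.2 tcp [479.2 -76.9  96.9] yaw/pitch/roll [10.73 -0.02 -0.  ] F [ 0.7 -0.5 -1.6] w 14.4 q [-0.3   0.26  1.9   0.    0.98  1.08]
t 12.25 tcp [479.2 -76.9  96.9] yaw/pitch/roll [ 1.073e+01 -1.000e-02 -0.000e+00] F [ 0.7  0.3 -1.7] w 14.8 q [-0.3   0.26  1.9   0.    0.98  1.08]
```

View pics/s8.png

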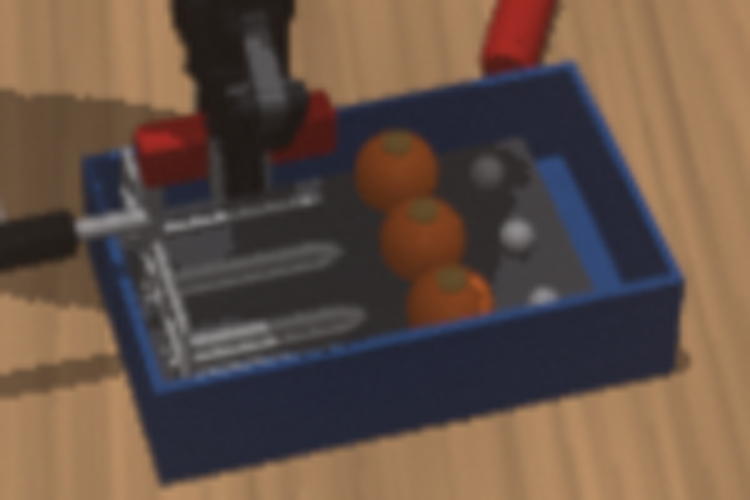

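Emit:
drive_tool --targets '[0,0,0,0,0,1,0,0,0,0,0,0,0,0]'

```text
clock: 12.5
position: [0.4795, -0.0769, 0.0967]
ee_rot: [0.0, 0.996, 0.094, 0.001]
contact_force: [-1.1, 0.5, 5.5]
width: 0.0142
```

Emit:
drive_tool --targets '[0,0,0,0,0,1,0,0,0,0,0,0,0,0]'

```text
clock: 12.75
position: [0.4798, -0.077, 0.0967]
ee_rot: [0.0, 0.996, 0.094, 0.001]
contact_force: [-1.4, 0.7, 11.7]
width: 0.0144
```

Emit:
drive_tool --targets '[0,0,0,3,0,-1,0,0,0,0,7,0,0,0,0,0,0,9,0,0,0,0,0,0,9,0,0,0,0,0,0,9,0,0,0,0,0,0,9,0,0,0,0,0,0,9,0,0,0,0,0,0,9,0,0,0,0,0,0,0,0,0,0]'

```text
clock: 13.88
position: [0.5442, -0.0651, 0.0968]
ee_rot: [0.0, 0.996, 0.094, 0.002]
contact_force: [1.2, 0.2, 4.9]
width: 0.0142
```

```bash
python3 - <<'E'
from h import *
st();im=get_image("wrist");cv2.imwrite("pics/w9.png",im[:,:,::-1])
E
```

```text
t 13.88 tcp [544.2 -65.1  96.8] yaw/pitch/roll [10.74 -0.21 -0.07] F [1.2 0.2 4.9] w 14.2 q [-0.25  0.34  1.77  0.    1.03  1.14]
```

View pics/w9.png

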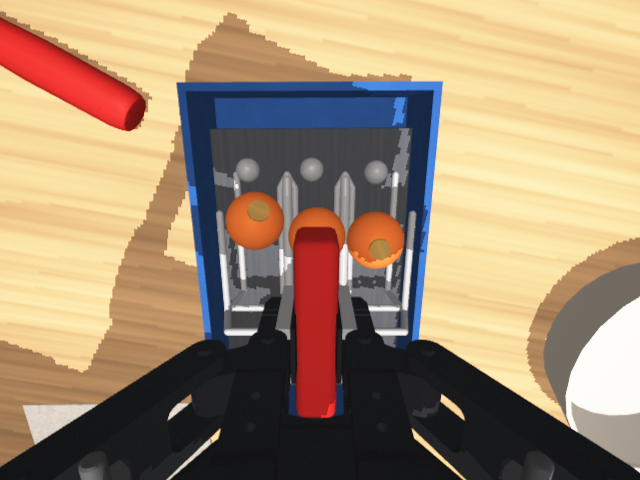

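Emit:
drive_tool --targets '[0,0,0,5,0,0,0,0,0,0,8,0,0,0,0,0,0,8,0,0,0,0,0,0,8,0,0,0,0,0,0,6,0,0,0,0,0,0,4,0,0,0,0,0,0,0,0,0,0]'

```text
clock: 14.8
position: [0.5815, -0.0579, 0.0967]
ee_rot: [0.0, 0.996, 0.094, 0.001]
contact_force: [-0.6, 0.2, 6.3]
width: 0.0148
```

```bash
python3 - <<'E'
from h import *
st();im=get_image("wrist");cv2.imwrite("pics/w10.png",im[:,:,::-1])
E
```

```text
t 14.8 tcp [581.5 -57.9  96.7] yaw/pitch/roll [10.74 -0.11 -0.05] F [-0.6  0.2  6.3] w 14.8 q [-0.22  0.39  1.69 -0.    1.06  1.17]
```

View pics/w10.png

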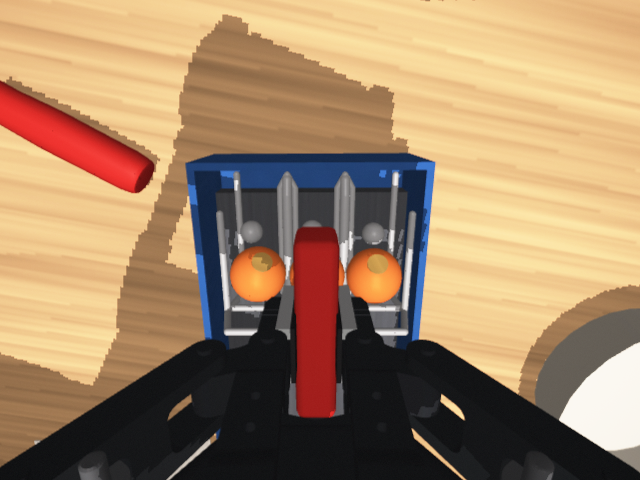

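Emit:
drive_tool --targets '[0,0,0,-2,0,-3,0,0,0,0,0,0,-7,0,0,4,0,-5.5,0,-9,0,0,4,0,-5.5,0,-10,0,0,4,0,-5,0,-10,0,0,4,0,-5,0,-10,0,0,0,0,2,0,-6,0,0,0,0,0,0,0,0]'

```text
clock: 15.85
position: [0.5552, -0.063, 0.1495]
ee_rot: [-0.013, 0.986, 0.093, 0.139]
contact_force: [-1.0, -0.3, -2.9]
width: 0.0147
```

```bash
python3 - <<'E'
from h import *
st();im=get_image("wrist");cv2.imwrite("pics/w11.png",im[:,:,::-1]);im=get_image("side");crop(im,270,200,420,340,5,"pics/s11.png")
E
```

```text
t 15.85 tcp [555.2 -63.  149.5] yaw/pitch/roll [ 10.74 -16.07  -0.06] F [-1.  -0.3 -2.9] w 14.7 q [-0.33  0.19  1.88  0.18  0.83  0.95]
```

View pics/w11.png

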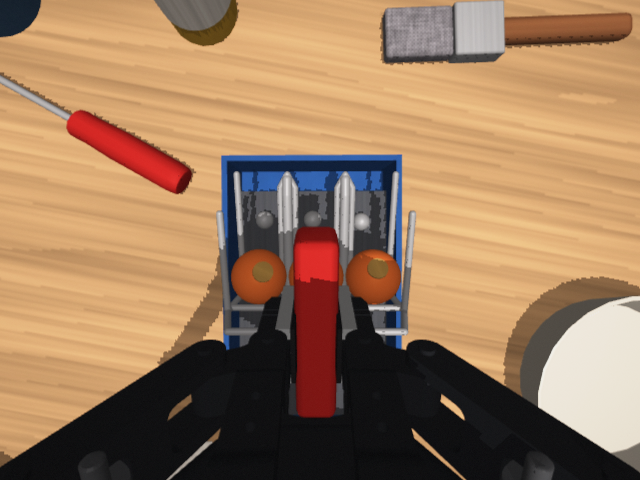

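View pics/s11.png

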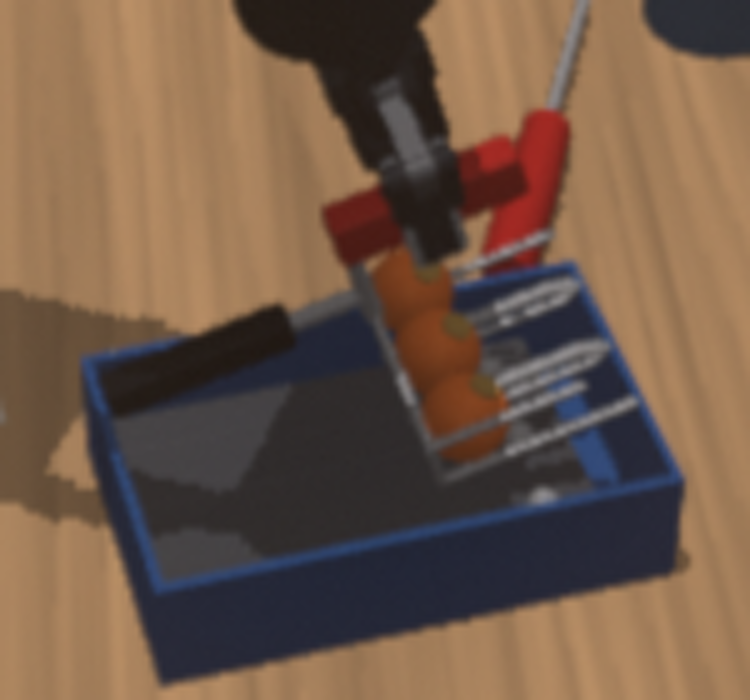

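Emit:
drive_tool --targets '[0,0,0,6,0,-20,0,0,0,0,9.6,0,-33.6,0,0,0,0,5,0,-18,0,0,0,0,-5,9,-1.5,0,0,0,0,-10,18,-3,0,0,0,0,-16,27,-4.7,0,0,0,0,-20,32,-5.7,0,0,0,0,-20,32,-5.7,0,0,0,0,-20,32,-5.7,0,0,0,0,-18,27,-5,0,0,0,0,-12,18,-3.5,0,0,0,0,-6,9,-1.7,0]'

```text
clock: 17.45
position: [0.4611, -0.2889, 0.2215]
ee_rot: [-0.014, 0.986, 0.092, 0.137]
contact_force: [-0.1, 0.7, -3.3]
width: 0.0144
```

Emit:
drive_tool --targets '[-1,0,3.5,0,0,0,0,-2,0,7,0,0,0,0,-2.3,0,8,0,0,0,0,-2.3,0,8,0,0,0,0,-2,0,7,0,0,0,0,-1.2,0,4,0,0,0,0,-0.5,0,1.7,0,0,0,0,0,0,0,0,0,0,0]'

```text
clock: 18.45
position: [0.4621, -0.2867, 0.2222]
ee_rot: [0.036, 0.957, -0.256, 0.133]
contact_force: [0.2, -1.3, -2.5]
width: 0.0143
```

```bash
python3 - <<'E'
from h import *
st();im=get_image("wrist");cv2.imwrite("pics/w12.png",im[:,:,::-1]);im=get_image("side");cv2.imwrite("pics/s12.png",im[:,:,::-1])
go([.4584,-.298,.23],-30,-16)
E
```

```text
t 18.45 tcp [ 462.1 -286.7  222.2] yaw/pitch/roll [-2.998e+01 -1.588e+01 -1.000e-02] F [ 0.2 -1.3 -2.5] w 14.3 q [-0.72  0.09  1.8   0.06  0.98  1.35]
shift [ 4.1 11.2 -6.5] turn [ 0.03  0.08 -0.  ] shift in target axes [ 4.1 11.2 -6.5]
```

View pics/w12.png

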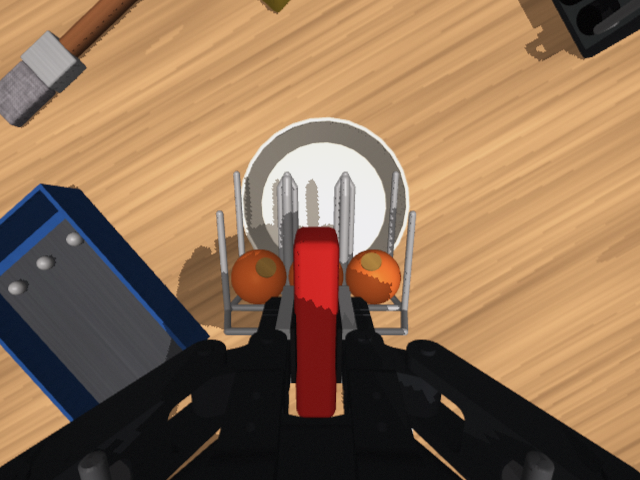

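View pics/s12.png

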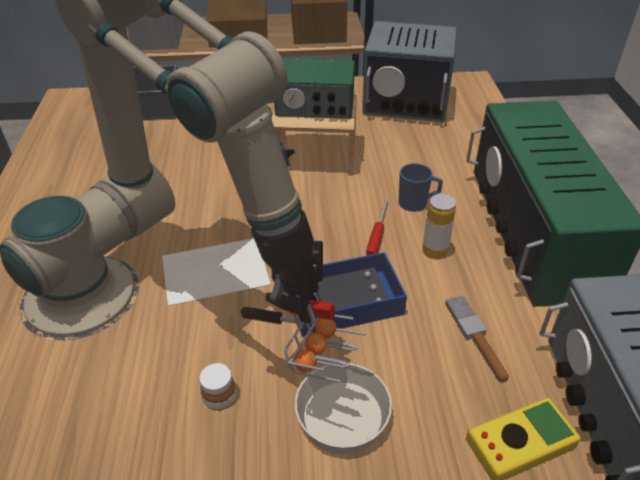

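```bash
python3 - <<'E'
from h import *
C=cam("wrist");p=[plane(C,u,.045)[:2] for u in [(242.5,205),(326,117.5),(409.5,205)]]
from scipy.optimize import least_squares
f=least_squares(lambda q:[np.hypot(*(a-q))-.08 for a in p],[.5065,-.326]);print(f.x,f.fun)
A=np.c_[2*np.array(p),np.ones(3)];s=np.linalg.solve(A,(np.array(p)**2).sum(1));print(s[:2],np.sqrt(s[2]+s[0]**2+s[1]**2))
h=np.array([np.cos(np.pi/6),-.5]);c=f.x;print(c-.0556*h)
E
```

```text
[ 0.50366959 -0.32324245] [-1.79930438e-03 -5.47884720e-05 -1.79936761e-03]
[ 0.50514291 -0.32409099] 0.0782450180973108
[ 0.45551858 -0.29544245]
```

Emit:
drive_tool --targets '[0,-3,0,0,3,0,0,0,-5,0,0,4,0,0,0,-4,0,0,3.8,0,0,0,0,0,0,0,20,0,0,0,0,0,0,25,0,0,0,0,0,0,18,0,0,0,0,0,0,7,0,0,0,0,0,0,0,0]'

```text
clock: 19.55
position: [0.4611, -0.2996, 0.1532]
ee_rot: [0.009, 0.965, -0.259, 0.033]
contact_force: [-0.3, 0.9, -1.9]
width: 0.0142
```

```bash
python3 - <<'E'
from h import *
st();im=get_image("wrist");cv2.imwrite("pics/w13.png",im[:,:,::-1]);im=get_image("side");crop(im,220,270,420,470,3,"pics/s13.png")
go([.4569,-.2962,.15],-30,0)
E
```

```text
t 19.55 tcp [ 461.1 -299.6  153.2] yaw/pitch/roll [-30.06  -3.98  -0.04] F [-0.3  0.9 -1.9] w 14.2 q [-0.71  0.26  1.74  0.01  1.08  1.38]
shift [-6.2 -1.   3.7] turn [ 0.07 -4.1  -0.06] shift in target axes [-6.  -1.   4.2]
```

View pics/w13.png

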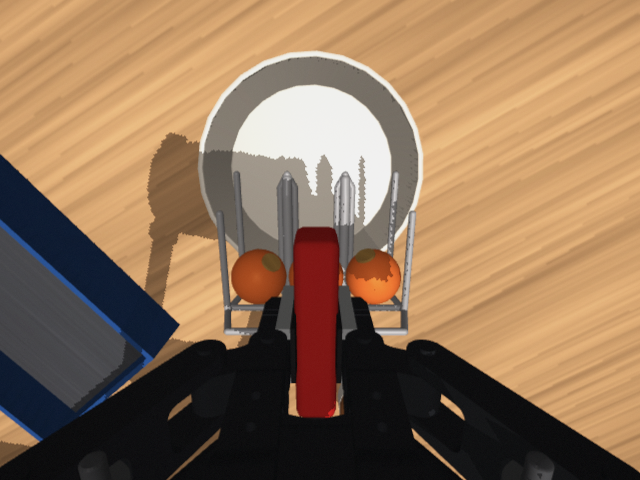

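View pics/s13.png

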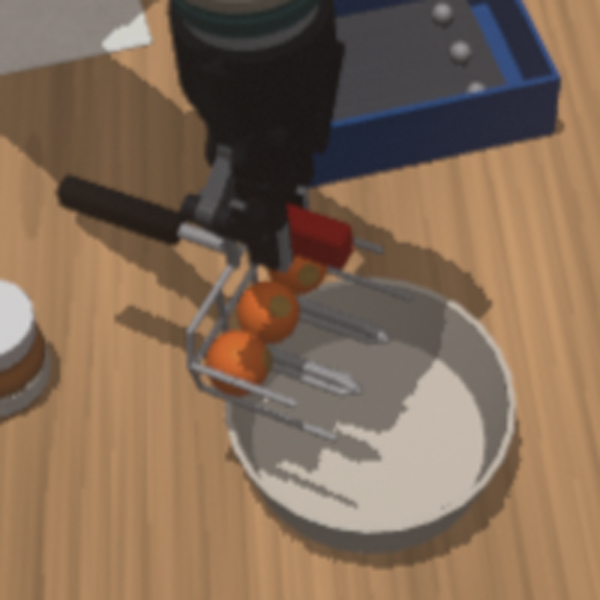

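Emit:
drive_tool --targets '[0,-4,0,0,0,1,0,0,-4,0,0,0,1,0,0,-4,0,0,0,1,0,0,-4,0,0,0,0,0,0,-4,0,0,0,0,0,0,-4,0,0,0,0,0,0,-3,0,0,0,0,0,0,-3,0,0,0,0,0,0,0,0,0,0,0,0,0,0,0,0,0,0,0,0]'

```text
schema error: expected a multiple of 7 numbers
```

```bash
python3 - <<'E'
from h import *
st();im=get_image("wrist");cv2.imwrite("pics/w14.png",im[:,:,::-1]);im=get_image("side");crop(im,220,270,420,470,3,"pics/s14.png")
E
```

```text
t 19.65 tcp [ 461.6 -300.   154.2] yaw/pitch/roll [-30.06  -4.1   -0.07] F [-0.3  0.  -2.5] w 14.2 q [-0.71  0.26  1.74  0.01  1.08  1.38]
```

View pics/w14.png

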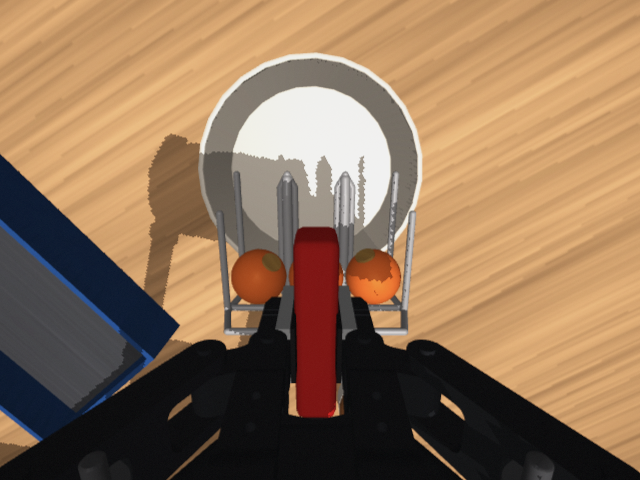

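View pics/s14.png

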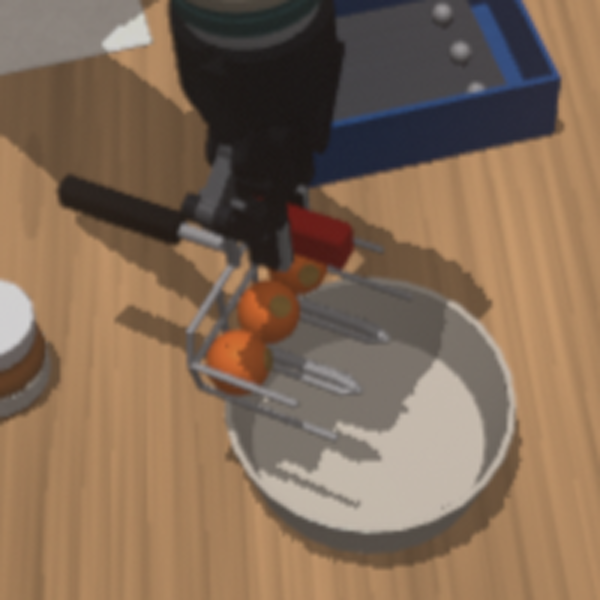

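Emit:
drive_tool --targets '[0,-4,0,0,0,1,0,0,-4,0,0,0,1,0,0,-4,0,0,0,1,0,0,-4,0,0,0,0,0,0,-4,0,0,0,0,0,0,-4,0,0,0,0,0,0,-2,0,0,0,0,0,0,0,0,0,0,0,0,0,0,0,0,0,0,0]'

```text
clock: 20.88
position: [0.4613, -0.2997, 0.1508]
ee_rot: [-0.049, 0.948, -0.255, -0.184]
contact_force: [-0.4, -1.4, -2.9]
width: 0.0145
```

```bash
python3 - <<'E'
from h import *
st();im=get_image("wrist");cv2.imwrite("pics/w15.png",im[:,:,::-1]);im=get_image("side");crop(im,220,270,420,470,3,"pics/s15.png")
E
```

```text
t 20.88 tcp [ 461.3 -299.7  150.8] yaw/pitch/roll [-30.09  21.9   -0.06] F [-0.4 -1.4 -2.9] w 14.5 q [-0.67  0.51  1.41 -0.05  1.61  1.44]
```

View pics/w15.png

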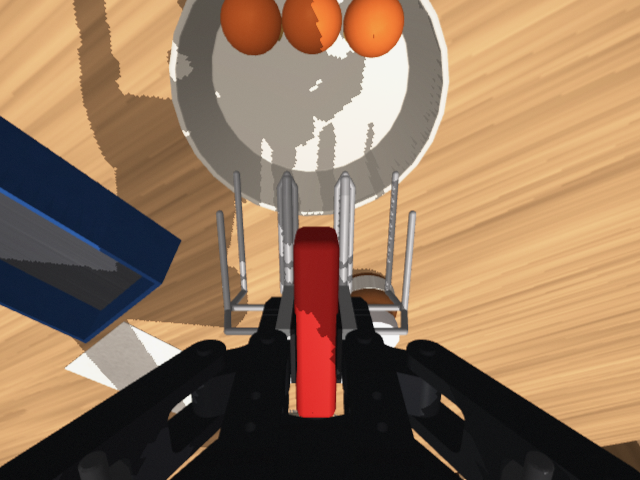

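View pics/s15.png

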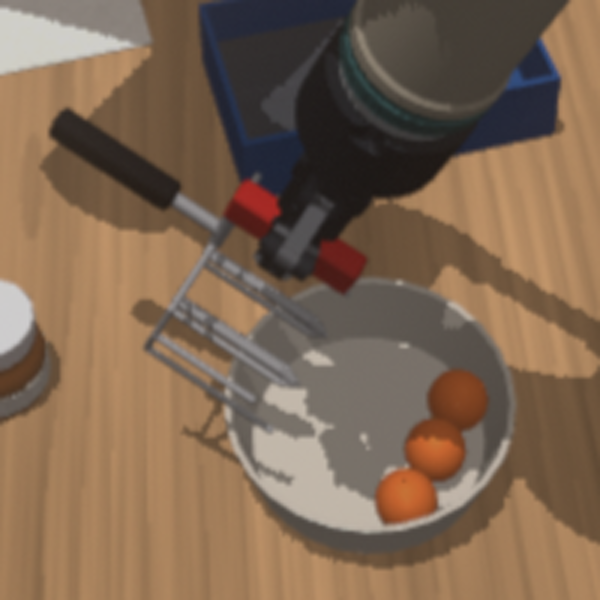

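Emit:
drive_tool --targets '[0,0,0,-12,0,-28,0,0,0,0,-18,0,-45,0,0,7.3,0,0,0,0,0,0,7.3,0,0,0,0,0,0,7.3,0,0,0,0,0,0,0,0,-14,-25,0,0,0,0,0,-24,-44,0,0,0,0,0,-24,-44,0,0,0,0,0,-24,-44,0,0,0,0,0,-24,-44,0,0,0,0,0,-24,-44,0,0,0,0,0,-24,-44,0,0]'

```text
clock: 22.48
position: [0.4678, 0.0316, 0.2299]
ee_rot: [0.0, 0.966, -0.259, -0.001]
contact_force: [0.9, -0.9, -2.0]
width: 0.0147
```

Emit:
drive_tool --targets '[0,0,0,-24,-44,0,0,0,0,0,-24,-44,0,0,0,0,0,-24,-44,0,0,0,0,0,-14,-25,0,0,0,0,0,0,0,0,0]'

```text
clock: 23.1
position: [0.4721, 0.2105, 0.2296]
ee_rot: [0.0, 0.966, -0.258, -0.001]
contact_force: [0.3, -0.2, -2.1]
width: 0.0147
```

Emit:
drive_tool --targets '[0,0,-5,0,0,0,0,0,0,-10,0,0,0,0,0,0,-10,0,0,0,0,0,0,-10,0,0,0,0,0,0,-10,0,0,0,0,0,0,-10,0,0,0,0,0,0,-10,0,0,0,0,0,0,-10,0,0,0,0,0,0,-10,0,0,0,0,0,0,-10,0,0,0,0,0,0,-10,0,0,0,0,0,0,-7,0,0,0,0]'

```text
clock: 24.6
position: [0.4724, 0.2074, 0.2296]
ee_rot: [-0.0, 0.754, 0.657, -0.001]
contact_force: [0.2, 0.1, -2.2]
width: 0.0139
```

```bash
python3 - <<'E'
from h import *
st();im=get_image("wrist");cv2.imwrite("pics/w16.png",im[:,:,::-1])
go([.470,.205,.085],82.5)
E
```

```text
t 24.6 tcp [472.4 207.4 229.6] yaw/pitch/roll [8.211e+01 7.000e-02 1.200e-01] F [ 0.2  0.1 -2.2] w 13.9 q [ 0.28  0.19  1.63 -0.    1.33  0.42]
shift [ -2.6  -1.8 144.6] turn [-0.11  0.06 -0.26] shift in target axes [ -2.8  -2.1 144.6]
```

View pics/w16.png

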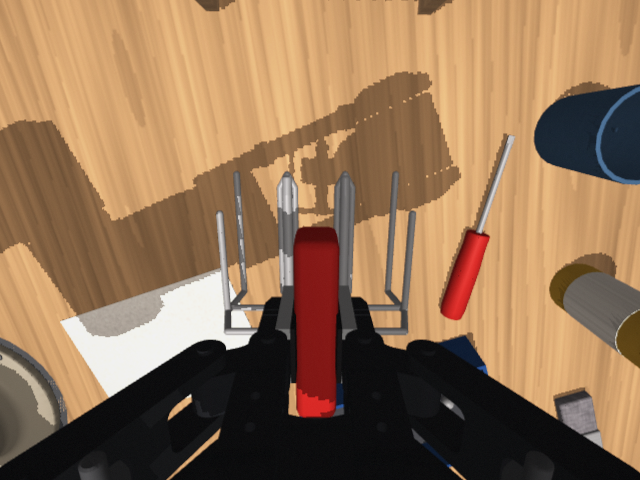

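Emit:
drive_tool --targets '[0,0,0,0,0,35,0,0,0,0,0,0,45,0,0,0,0,0,0,40,0,0,0,0,0,0,20,0,0,0,0,0,0,7,0,0,0,0,0,0,3,0,0,0,0,0,0,1.5,0,0,0,0,0,0,0,0]'

```text
clock: 25.65
position: [0.4731, 0.2091, 0.0786]
ee_rot: [-0.0, 0.755, 0.656, -0.0]
contact_force: [-0.4, 0.1, -1.2]
width: 0.0144
```

Emit:
drive_tool --targets '[0,0,0,0,0,1.5,0,0,0,0,0,0,0,0]'

```text
clock: 25.9
position: [0.473, 0.2092, 0.0768]
ee_rot: [-0.0, 0.755, 0.656, -0.0]
contact_force: [-0.5, 0.7, 0.3]
width: 0.0142
```

Touching bench (force rising, z 76.8 as before). Release and retreat straight up.

Emit:
drive_tool --targets '[0,0,0,0,0,0.5,0,0,0,0,0,0,0,0,0,0,0,0,0,0,0.4,0,0,0,0,0,0,0.4,0,0,0,0,0,0,1,0,0,0,0,0,0,1,0,0,0,0,0,-35,1,0,0,0,0,0,-45,1,0,0,0,0,0,-45,1,0,0,0,-40,0,-10,1,0,0,0,-20,0,0,1,0,0,0,0,0,0,1]'

```text
clock: 27.4
position: [0.4642, 0.1487, 0.2111]
ee_rot: [-0.001, 0.756, 0.655, -0.001]
contact_force: [0.1, -0.2, -0.3]
width: 0.0851
```

```bash
python3 - <<'E'
from h import *
st()
for n in("wrist","side","top"):
    im=get_image(n);cv2.imwrite(f"pics/{n}17.png",im[:,:,::-1])
E
```

```text
t 27.4 tcp [464.2 148.7 211.1] yaw/pitch/roll [8.182e+01 1.000e-02 1.000e-01] F [ 0.1 -0.2 -0.3] w 85.1 q [0.17 0.16 1.72 0.   1.27 0.31]
```

View pics/wrist17.png

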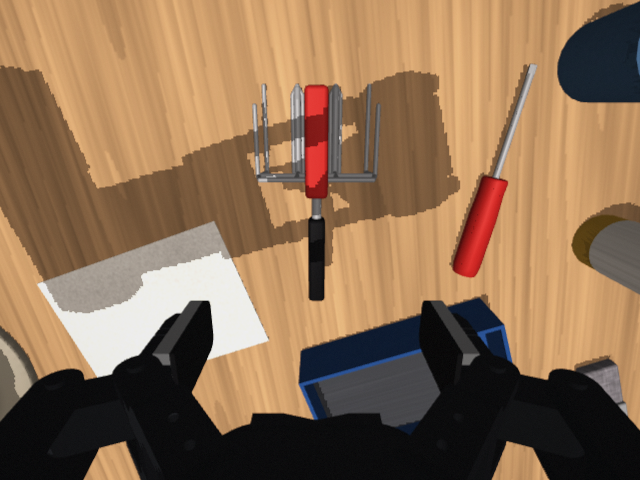

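View pics/side17.png

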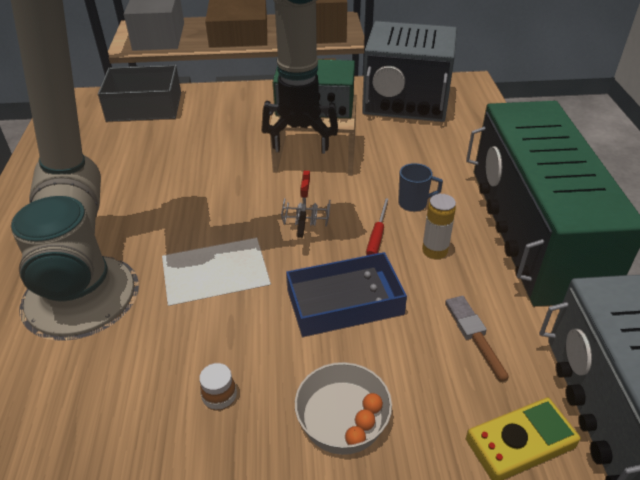

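View pics/top17.png

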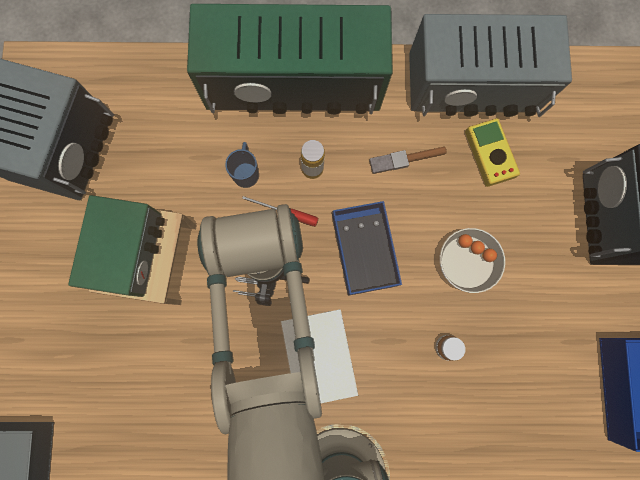

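Three knobs are in the dish (top view, around 465–490, 240–255) and three balls are in the tray (around 347–376, 225). The scoop stands upright on the bench, and the dish and other objects are where they started.

```bash
python3 -c "
from rig import *
print(sign_off())"
```

```text
the job is handed in; nothing more can be done
None
```

The job is done and handed in. All three orange knobs are in the white dish, and all three steel balls are still in the tray.

- **Bay:** I pulled the scoop about 200 mm out by its black tail. I stood it on the bench clear of the bay, let go, and took it again by the red grip.
- **Scooping:** I pushed the scoop to the tray's far wall in one pass, tilted the front up 16° and lifted it. The balls fell through onto the tray floor.
- **Tipping:** I tipped the scoop to 22° front down over the dish and all three knobs rolled in.
- **Finish:** The scoop stands flat on the bench at about (0.47, 0.21) m. The gripper is open and clear of everything.

**Last checks:** the top and side pictures show no visible movement of the dish or the other things on the bench. The clock read about 27.5 s at hand-in, and the highest force I read was about 12 N, when the scoop met the tray floor.

**Disagreements:**
- The dish centre differed by up to 4 mm between camera views. I used a value between them.
- The wrist view of the tail was about 4 mm off from the other two cameras.
- One move call was refused for a wrong count of numbers, so nothing moved. I sent it again with the right count.

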